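# Cycle the plate press and hold its access cover shut

## Task

The bench plate press has just been cleaned: pull its sprung red lever down through its full stroke and ease it slowly all the way back up, never letting it snap back. Next, while the dark grey access cover still stands ajar on its springs, turn the cover's quarter-turn fastener clockwise until its orange slot lines up with the white marks; then press the cover down flush against its frame, with the fastener still lined up, and finish while holding it pressed there with the gripper. Leave the tube rack, wash bottle and jar where they stand.

Things in the scene. Friction and masses are not known exactly. Their poses are not given: they have to be found in the camera images.
- sealer: the plate press, a fixed white machine 290 mm deep (its x) by 350 mm wide (its y), deck 80 mm above the bench. Origin: centre of its underside; its x points away from the robot at yaw 0, its y left, z up. The sprung lever is on its left half (y > 0), the access cover on its right half (y < 0). Beneath the lever is an aluminium nest whose top is 90 mm above the bench
- lever_pivot (a point): point on the lever's hinge axis (along the machine's y), midway between the two lever arms, 130 mm above the bench; it does not move
- lever_grip (a point): centre of the lever's red grip bar: 18 mm round, along the machine's y, 114 mm clear between the two 12 mm steel arms that carry it, 160 mm from the hinge axis. At rest it is up and towards the robot from the hinge (50 degrees above level, 253 mm above the bench); at full stroke level with the hinge. Can be pinched from above across the bar, the tool staying upright
- press_lever (a joint): lever angle in rad: 0 at rest (up), 0.873 at the stop of its full stroke; grows as the grip is pulled down and towards the robot. Spring return: about 3 N at the grip at rest, 8 N at full stroke, plus some damping. Let go low down it snaps back at some 3 rad/s (snapping: faster than 1.5 rad/s, 240 mm/s at the grip)
- cover (a joint): angle in rad of the access cover, a dark grey plate 186 x 148 x 8 mm hinged along its far edge (machine's y): 0 is flush on its frame (hard stop), 0.085 is ajar as springs hold it at the start, near edge 16 mm up. At the yellow spots about 7 N down starts closing it and 12 N keeps it flush, more nearer the hinge
- cover_press (a point): centre, on the top surface, of the outer (right) one of two yellow spots, 34 mm wide, on the cover 140 mm from its hinge and 49 mm to either side of the fastener; good places to press. It is at 97 mm above the bench when the cover is flush, 109 mm when ajar
- fastener (a joint): angle in rad of the quarter-turn fastener from the line-up: 0 when the orange slot on its wing is in line with the white marks on the cover (along the machine's x); negative at the start (-1.25 to -0.75), growing as it is turned clockwise seen from above. It can be turned past 0, to 0.5, where it stops; it stays where it is left (light friction)
- fastener_grip (a point): centre of the fastener's wing, on its turning axis: the wing is black, 44 mm long (point x), 13 mm thick (point y), 18 mm tall, its top 9 mm above this point, standing on a black disc 40 mm wide and 6 mm thick on the cover. The cover's surface is 23 mm below this point. The slot is the orange line along the wing's top
- tube_rack: bystander: loose blue rack of small tubes, 75 x 110 x 45 mm (about 57 mm with the tubes), origin under its centre
- wash_bottle: bystander: loose white wash bottle, blue cap and spout, 64 mm in diameter, 180 mm tall, origin under its centre
- reagent_jar: bystander: loose amber jar with blue cap, 48 mm in diameter, 75 mm tall, origin under its centre

How it is judged:
By the outcome, as a careful person would: the job done as asked, in the order asked, and still so for the second after the job is handed in, while the arm keeps its last pose, push and grip.
It also fails if it takes over 64 s, if anything falls off the work surface, if the arm or the gripper's body presses on something with over 40 N, if the wrist force passes 120 N, or if a joint passes its speed limit or range.

## Robot

A 7-joint arm with a two-finger parallel gripper is mounted at the origin on the work surface. World frame = base frame: x ahead of the robot, y to its left, z up, the work surface at z = 0. Lengths are in m, angles in degrees, forces in N, time in s.
With the tool pointing down it reaches from about 0.425 to 0.875 m from the base axis. Payload 4.7 kg.
Tool frame: the origin (TCP) lies at the very end of the fingers, on their centre line; the grasp point (between the pads) lies 19 mm behind it; z points along the fingers, y is the line along which they close (so a half turn about z gives the same grasp; the last joint's range is limited). The gripper opens to 87 mm and grips with 3 to 60 N. Pads are 19 mm wide; open, the fingers measure 117 mm over their backs; the gripper's body (75 mm by 190 mm) begins 51 mm behind the grasp point.
Start: joints at [73.688, 18.392, -4.016, 83.108, 1.295, 78.541, -3.26], TCP at [0.191, -0.621, 0.223] pointing down, gripper open.
Joint ranges: [-163.93, 163.93], [-17.29, 119.83], [-79.2, 71.16], [3.27, 140.29], [-89.18, 269.18], [5.43, 117.66], [-154.24, 154.24]. Speed limits (degrees/s): [147.25, 147.25, 180, 180, 180, 180, 180].

## Interface

Orientations are given as [roll, pitch, yaw] about the fixed x, y, z axes, in that order (R = Rz(yaw) Ry(pitch) Rx(roll)).
In Python, from cell import get_obs, read_camera, sign_off, silhouettes gives the robot as it stands.
- The arm moves only by the tool play_rows, never from a script. Its argument "steps" is a list that holds one entry, the list of rows, each a list of 7 numbers: the shift along the tool's x, y, z in m, then the turn, a rotation vector about the tool's x, y, z in rad, then the finger opening in m, from 0 to 0.087. A call has 1 to 12 rows; each row shifts and turns the commanded pose from where the row before left it, along the tool's axes as they then stand; what a row does not reach is not made up. A row lasts 1/10 s, in which the tool goes at most 50 mm and 8.59 degrees, less where a joint would pass 70% of its speed; a pose out of reach is approached as far as the arm can. A call is refused whole if a number of a shift passes 0.05 or a number of a turn 0.15, either way. A call with a gripper value outside its range is refused whole. The fingers move at their own pace and stop on an object; "force" is the grip in N (left out, the last holds). Time passes only in rows, so rows that do not move let the fingers close. It gives the time, the measured TCP pose, the force, the opening and the grip force at its end, in the units of the state.
- get_obs(): the state, without advancing time (a new reading comes with each control period).
- read_camera(name): name is "side" or "top"; returns a dict with "frame" (400x640x3 uint8, red, green, blue), "intrinsics" (3x3 intrinsics, pixels), "view" (4x4, takes a point from world to camera coordinates). Camera axes: x right, y up, looking along -z (the intrinsics and any distortion apply to the point x, -y, -z); pixel columns grow to the right and rows downward; lengths in m; the calibration is good to about 2 mm. A picture is of the moment at which its call begins. There is no depth.
- sign_off(): hands the job in; it is judged then, once.
Trained networks look in the newest picture that a camera, given by its name, has taken for a name from the list of things; names that differ only in an ending like _2 or _b are one class to them, and where a whole thing is asked for, a point or a joint stands for the part that bears it (a point fixed in the world has none). Each returns a list of dicts, best first, with "p" (0 to 1); they miss things now and then, are a little off and sometimes report something else, mostly with a low value. They report only what shows in the picture. A call takes as long as a camera call.
- silhouettes(camera, name): "pixels" (400x640 bool, what is visible of it) and "extent" ([left, top, right, bottom] in pixels, round what is visible of it).
The state is a dict: "time_s": time; "qpos": joint angles; "joint_velocities": joint speeds; "effort": joint torques, N m; "tool_pos": TCP position; "tool_rot": TCP orientation; "force": force on the tool from outside, world axes, zero at the start; "wrist_torque": the same for the moment, N m; "grip_width": finger opening in m; "grasp_force": force on a finger pad.
Only numpy, scipy, OpenCV 4.12 (cv2) and the standard library are available. Lean on these libraries where they do the work, as an engineer would, in place of code of your own. Each camera call takes 0.05 s, during which the arm holds its last target. There are 200 camera calls.

## Working session

There is one attempt and no reset: what is moved stays moved. The work goes in short steps, Python scripts to look and compute and a tool call to move; the robot and the scene stay as the last step left them, time stands still between calls to the robot, and variables do not carry over. Pictures are saved under pics/ and viewed, at most 10 in all, crops included, and the job is handed in when it is done.

Besides the shell and the picture viewer there is one more tool, called after "Emit:" as name(argument=value, ...), one argument or row to a line, values as JSON. play_rows: Moves the arm, as the interface text tells. Its arguments: {"type":"object","properties":{"steps":{"type":"array","items":{"type":"array","items":{"type":"array","items":{"type":"number"}}}},"force":{"type":"number"}},"required":["steps"]}

```bash
ls; mkdir -p pics; python3 - <<'E'
from cell import *
import cv2, numpy as np
o=get_obs(); print(o['tool_pos'],o['tool_rot'],o['force'],o['grip_width'],o['time_s'])
for c in ('side','top'):
    r=read_camera(c); cv2.imwrite(f'pics/{c}0.png',r['frame'][:,:,::-1]); print(c,r['intrinsics'],np.round(r['view'],3).tolist(), [k for k in r])
    for n in ('sealer','lever_grip','cover','cover_press','fastener_grip','tube_rack','wash_bottle','reagent_jar'):
        print(n,[(round(s['p'],2),s['extent'],np.round(np.argwhere(s['pixels']).mean(0)[::-1],1)) for s in silhouettes(c,n)][:2])
E
```

```text
pics
[ 0.19116498 -0.62067107  0.22146911] [-1.79890952e+02  4.66063017e-03  1.71245063e+01] [ 0.31878721 -0.71056108 -0.10579443] 0.08710521875540228 0.0
side [[363.23078284   0.         318.75646784]
 [  0.         363.23078284 197.90388373]
 [  0.           0.           1.        ]] [[-0.956, -0.294, 0.016, 0.564], [0.223, -0.686, 0.692, -0.217], [-0.193, 0.665, 0.721, -0.988], [0.0, 0.0, 0.0, 1.0]] ['frame', 'intrinsics', 'view']
sealer [(0.68, [261.2, 155.5, 388.0, 271.4], array([326.1, 211.7]))]
lever_grip [(0.73, [288.2, 164.4, 346.7, 222.0], array([320.4, 190.4]))]
cover [(0.96, [314.8, 159.7, 382.6, 199.6], array([351.1, 178.6]))]
cover_press []
fastener_grip [(0.2, [328.5, 110.3, 349.2, 158.9], array([339.2, 141.2]))]
tube_rack [(0.96, [280.9, 280.6, 337.0, 339.8], array([308.8, 310.5])), (0.59, [353.0, 170.3, 365.9, 185.4], array([362.5, 176.5]))]
wash_bottle [(0.82, [330.0, 113.2, 348.3, 160.7], array([338.6, 142.3]))]
reagent_jar [(0.58, [314.7, 158.0, 380.4, 198.6], array([352.1, 178.7])), (0.52, [362.6, 145.7, 378.1, 164.0], array([369.8, 154.4]))]
top [[363.89335096  
[... 376 characters left out ...]
5.]))]
lever_grip [(0.97, [280.2, 191.5, 343.3, 227.3], array([311.3, 210.7])), (0.62, [349.1, 194.1, 410.4, 268.4], array([378.3, 231.6]))]
cover [(0.69, [350.2, 197.6, 405.9, 267.5], array([378.3, 231.8]))]
cover_press [(0.61, [348.2, 195.9, 408.5, 268.5], array([378.2, 231.8]))]
fastener_grip [(0.53, [373.1, 238.8, 386.5, 256.9], array([379. , 247.7])), (0.35, [280.6, 168.9, 408.9, 274.5], array([344.4, 221. ]))]
tube_rack [(0.98, [208.1, 219.6, 257.1, 251.8], array([232. , 234.5])), (0.23, [277.7, 189.1, 341.3, 226.4], array([311. , 210.3]))]
wash_bottle [(0.93, [425.6, 196.4, 471.3, 224.6], array([444. , 207.8]))]
reagent_jar [(0.56, [432.1, 240.0, 458.2, 260.9], array([444.2, 248.6]))]
```

```bash
python3 - <<'E'
import cv2, numpy as np
a=cv2.imread('pics/top0.png')[150:290,200:480]; b=cv2.imread('pics/side0.png')[100:260,240:400]
cv2.imwrite('pics/tc.png',cv2.resize(a,None,fx=2.85,fy=2.85,interpolation=cv2.INTER_CUBIC))
cv2.imwrite('pics/sc.png',cv2.resize(b,None,fx=3.75,fy=3.75,interpolation=cv2.INTER_CUBIC))
E
```

```text
(no output)
```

View pics/tc.png

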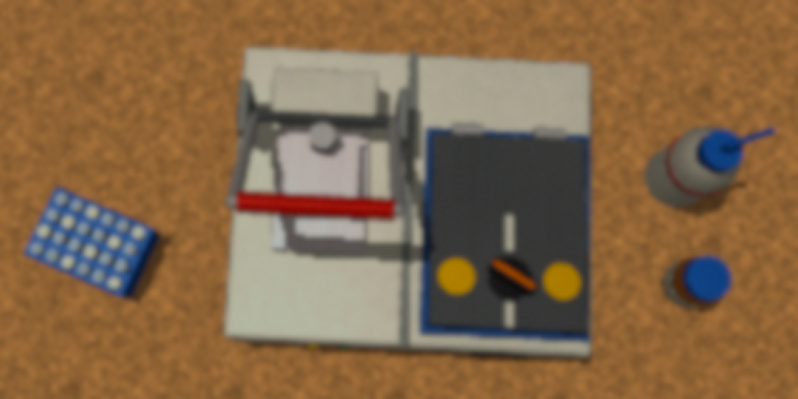

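View pics/sc.png

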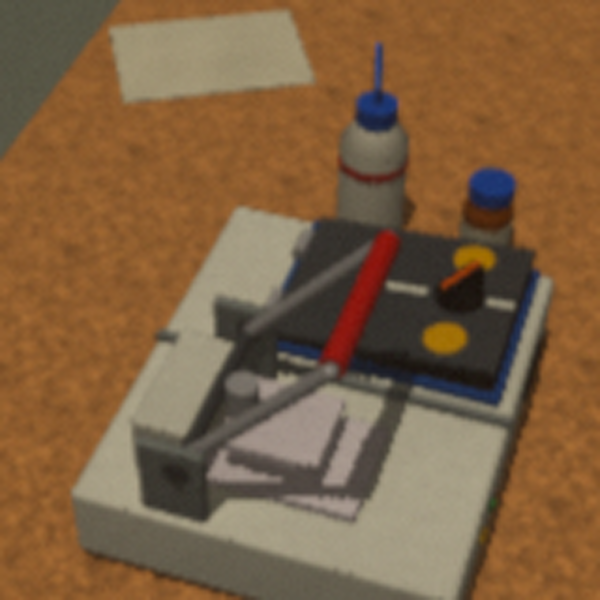

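The top view shows the red bar at crop (237–393, 205), the yellow spots at (456,276) and (561,282), the fastener at (512,276) with its orange slot turned, and the bottle and jar at the right with the rack at the left. The side view agrees. Next I measure by colour.

```bash
cat > h.py <<'E'
import cv2, numpy as np
from cell import *
def ray(r,px):
    K=r['intrinsics'];V=np.array(r['view']);R=V[:3,:3];t=V[:3,3]
    d=np.linalg.inv(K)@np.array([px[0],px[1],1.]); d=np.array([d[0],-d[1],-d[2]])
    return -R.T@t, R.T@d
def atz(r,px,z):
    c,d=ray(r,px); return c+d*(z-c[2])/d[2]
def tri(rs,pxs):
    A=0;b=0
    for r,p in zip(rs,pxs):
        c,d=ray(r,p);d=d/np.linalg.norm(d);P=np.eye(3)-np.outer(d,d);A=A+P;b=b+P@c
    return np.linalg.solve(A,b)
def proj(r,p):
    V=np.array(r['view']);q=V[:3,:3]@p+V[:3,3];u=r['intrinsics']@np.array([q[0],-q[1],-q[2]]);return u[:2]/u[2]
def blobs(r,lo,hi,box,amin=6,smin=150,vmin=60):
    h=cv2.cvtColor(r['frame'],cv2.COLOR_RGB2HSV_FULL).astype(int)
    hue=(h[...,0]*360/255+20)%360
    m=(hue>=lo+20)&(hue<=hi+20)&(h[...,1]>smin)&(h[...,2]>vmin)
    k=np.zeros_like(m);x0,y0,x1,y1=box;k[y0:y1,x0:x1]=1;m&=k
    n,l,s,c=cv2.connectedComponentsWithStats(m.astype(np.uint8),connectivity=8)
    return [(c[i],s[i],np.argwhere(l==i)[:,::-1]) for i in range(1,n) if s[i][4]>=amin]
BT=(270,160,412,280); BS=(260,100,400,270)
E
python3 - <<'E'
from h import *
T=read_camera('top');S=read_camera('side')
for r,B,n in((T,BT,'T'),(S,BS,'S')):
    for nm,lo,hi in(('red',-15,8),('orange',14,33),('yellow',34,55)):
        for c,s,p in blobs(r,lo,hi,B):
            w,v=np.linalg.eigh(np.cov(p.T.astype(float)));
            mean=p.mean(0);pr=(p-mean)@v[:,1]
            print(n,nm,s,np.round(c,2),np.round(mean+pr.min()*v[:,1],1),np.round(mean+pr.max()*v[:,1],1), {'red':atz(r,c,.253),'orange':atz(r,c,.141),'yellow':atz(r,c,.109)}[nm].round(4))
print(T['frame'][247,370:390].tolist())
E
```

```text
T red [283 217  55   9 329] [309.93 221.6 ] [337.1 223. ] [282.9 220.2] [0.5358 0.0507 0.253 ]
T orange [ 270  160  142  120 3429] [325.98 214.28] [416.5 171.7] [255.2 247.6] [0.5744 0.0119 0.141 ]
T orange [373 241  15  11  68] [380.03 245.84] [387.3 250.5] [372.9 241.2] [ 0.4959 -0.1282  0.141 ]
T yellow [353 240  14  14 148] [359.7  246.44] [365.8 249.5] [353.8 243.4] [ 0.4961 -0.0799  0.109 ]
T yellow [390 242  14  14 148] [396.77 248.3 ] [401.8 253.2] [392.2 243.8] [ 0.4937 -0.178   0.109 ]
T yellow [307 271   5   2   8] [309.   271.38] [307.  271.4] [311.  271.4] [0.428  0.0524 0.109 ]
S red [326 161  21  39 278] [335.9  179.64] [344.  161.5] [327.9 197.6] [0.5357 0.0489 0.253 ]
S orange [  260   100   140   170 10247] [339.93 160.86] [427.8 234.8] [270.5 102.4] [ 0.5719 -0.1512  0.141 ]
S orange [357 170  12   7  32] [362.03 172.94] [367.4 169.9] [356.9 175.8] [ 0.4966 -0.1189  0.141 ]
S orange [260 244  77  26 937] [285.78 261.57] [335.9 269.7] [257.9 257. ] [0.5996 0.2365 0.141 ]
S yellow [361 165  11   7  58] [366.09 167.88] [371.3 168.4] [361.  167.3] [ 0.4941 -0.1812  0.109 ]
S yellow [352 186  13   9  90] [358.19 189.88] [364.  189.7] [352.  190.1] [ 0.496  -0.0792  0.109 ]
[[51, 51, 50], [41, 41, 40], [28, 27, 27], [21, 21, 20], [17, 16, 16], [16, 14, 13], [19, 13, 12], [34, 18, 12], [59, 29, 13], [87, 41, 13], [112, 50, 5], [131, 58, 0], [136, 61, 0], [127, 58, 3], [105, 47, 5], [79, 38, 16], [59, 39, 32], [52, 46, 44], [54, 52, 50], [68, 61, 51]]
```

Emit:
play_rows(
  steps=[
    [[0, 0, -0.013, 0, 0, -0.1385, 0.06], [0, 0, -0.013, 0, 0, -0.1385, 0.06], [0, 0, -0.013, 0, 0, -0.1385, 0.06], [0, 0, -0.013, 0, 0, -0.1385, 0.06], [0, 0, -0.013, 0, 0, -0.1385, 0.06], [0, 0, -0.013, 0, 0, -0.1385, 0.06], [0, 0, -0.013, 0, 0, -0.1385, 0.06], [0, 0, -0.013, 0, 0, -0.1385, 0.06], [0, 0, -0.013, 0, 0, -0.1385, 0.06]],
  ],
)

```text
time_s: 1.9
tool_pos: [0.1913, -0.6212, 0.3401]
tool_rot: [180.0, 0.0, 88.9]
force: [-0.9, -0.7, -0.9]
grip_width: 0.0598
grasp_force: 0.0
```

```bash
cat >> h.py <<'E'
from scipy.spatial.transform import Rotation as Rt
def delta(target,yaw=None):
    o=get_obs();R=Rt.from_euler('xyz',o['tool_rot'],degrees=True)
    d=R.inv().apply(np.array(target)-o['tool_pos'])
    rv=(R.inv()*Rt.from_euler('xyz',[180,0,yaw],degrees=True)).as_rotvec() if yaw is not None else 0
    print('t',round(o['time_s'],2),'pos',o['tool_pos'].round(4),'rot',o['tool_rot'].round(2),'F',np.round(o['force'],1),'w',round(o['grip_width'],4),'gf',np.round(o['grasp_force'],1),'q',np.round(o['qpos'],0))
    print('shift',d.round(4),'turn',np.round(rv,4))
E
python3 - <<'E'
from h import *
T=read_camera('top');S=read_camera('side')
b=[x for x in blobs(T,14,33,BT) if x[1][4]<200]
p=b[0][2].astype(float);w,v=np.linalg.eigh(np.cov(p.T));m=p.mean(0)
a,c=[atz(T,m+s*8*v[:,1],.141) for s in(1,-1)];d=a-c;print('slot',np.degrees(np.arctan2(d[1],d[0])))
ys=[x[0] for x in blobs(T,34,55,BT) if x[1][4]>100]
a,c=[atz(T,q,.109) for q in ys];d=a-c;print('yaw',np.degrees(np.arctan2(-d[0],d[1])))
b=blobs(T,-15,8,BT)[0][2].astype(float);m=b.mean(0);w,v=np.linalg.eigh(np.cov(b.T));a,c=[atz(T,m+s*25*v[:,1],.253) for s in(1,-1)];d=a-c;print('yawbar',np.degrees(np.arctan2(-d[0],d[1])))
print('jar',atz(T,(444.2,248.6),.06),'bottle',atz(T,(440,210),.09))
delta((0.536,0.05,0.335),88.5)
E
```

```text
slot 57.95323565418455
yaw -1.3753733861982704
yawbar -1.5154646979186426
jar [ 0.50082517 -0.32076609  0.06      ] bottle [ 0.60395714 -0.3040196   0.09      ]
t 2.0 pos [ 0.1916 -0.622   0.3417] rot [179.92   0.2   88.55] F [0.2 0.3 0.4] w 0.0599 gf 0.0 q [ 80.  17. -13.  71.   4.  92.  67.]
shift [0.6805 0.3274 0.0048] turn [0.0014 0.0035 0.0009]
```

Emit:
play_rows(
  steps=[
    [[0.04, 0.027, 0, 0, 0, 0, 0.06], [0.04, 0.027, 0, 0, 0, 0, 0.06], [0.04, 0.027, 0, 0, 0, 0, 0.06], [0.04, 0.027, 0, 0, 0, 0, 0.06], [0.04, 0.027, 0, 0, 0, 0, 0.06], [0.04, 0.027, 0, 0, 0, 0, 0.06], [0.04, 0.027, 0, 0, 0, 0, 0.06], [0.04, 0.027, 0, 0, 0, 0, 0.06], [0.04, 0.027, 0, 0, 0, 0, 0.06], [0.04, 0.027, 0, 0, 0, 0, 0.06]],
  ],
)

```text
time_s: 3.0
tool_pos: [0.472, -0.2264, 0.339]
tool_rot: [-180.0, 0.0, 88.3]
force: [1.6, 0.4, -0.3]
grip_width: 0.0601
grasp_force: 0.0
```

Emit:
play_rows(
  steps=[
    [[0.04, 0.008, 0, 0, 0, 0, 0.06], [0.04, 0.008, 0, 0, 0, 0, 0.06], [0.04, 0.008, 0, 0, 0, 0, 0.06], [0.04, 0.008, 0, 0, 0, 0, 0.06], [0.04, 0.008, 0, 0, 0, 0, 0.06], [0.04, 0.008, 0, 0, 0, 0, 0.06], [0.04, 0.008, 0, 0, 0, 0, 0.06], [0, 0, 0, 0, 0, 0, 0.06], [0, 0, 0, 0, 0, 0, 0.06]],
  ],
)

```text
time_s: 3.9
tool_pos: [0.5342, 0.0512, 0.3389]
tool_rot: [-179.9, 0.0, 88.5]
force: [-0.0, -0.9, -0.3]
grip_width: 0.0599
grasp_force: 0.0
```

```bash
python3 - <<'E'
from h import *
delta((0.536,0.05,0.236),88.5)
E
```

```text
t 3.9 pos [0.5342 0.0512 0.3389] rot [-1.7995e+02  2.0000e-02  8.8550e+01] F [-0.  -0.9 -0.3] w 0.0599 gf 0.0 q [ 37.   6. -49.  87.   5.  89. -13.]
shift [-0.0011  0.0019  0.1029] turn [-0.0009  0.0003  0.0008]
```

Emit:
play_rows(
  steps=[
    [[-0.001, 0.002, 0.02, 0, 0, 0, 0.06], [0, 0, 0.02, 0, 0, 0, 0.06], [0, 0, 0.02, 0, 0, 0, 0.06], [0, 0, 0.02, 0, 0, 0, 0.06], [0, 0, 0.023, 0, 0, 0, 0.06], [0, 0, 0, 0, 0, 0, 0.01], [0, 0, 0, 0, 0, 0, 0.01], [0, 0, 0, 0, 0, 0, 0.01], [0, 0, 0, 0, 0, 0, 0.01], [0, 0, 0, 0, 0, 0, 0.01], [0, 0, 0, 0, 0, 0, 0.01]],
  ],
  force=35,
)

```text
time_s: 5.0
tool_pos: [0.5365, 0.0492, 0.237]
tool_rot: [180.0, 0.0, 88.5]
force: [-9.4, 0.7, 7.1]
grip_width: 0.0204
grasp_force: 5.0
```

```bash
python3 - <<'E'
from h import *
delta((0.536,0.05,0.236),88.5)
r=read_camera('side');cv2.imwrite('pics/g1.png',cv2.resize(r['frame'][80:280,220:420,::-1],None,fx=2.5,fy=2.5,interpolation=cv2.INTER_CUBIC))
for n in (12,16):
    a=np.radians(50-53*np.arange(0,n+1)/n);a=np.maximum(a,np.radians(-3))
    print(np.c_[np.diff(-0.16*np.cos(a)),-np.diff(0.16*np.sin(a))].round(4).tolist())
E
```

```text
t 5.0 pos [0.5365 0.0492 0.237 ] rot [1.800e+02 1.000e-02 8.853e+01] F [-9.4  0.7  7.1] w 0.0204 gf 5.0 q [ 37.   8. -49.  96.   6.  78. -14.]
shift [ 0.0007 -0.0005  0.001 ] turn [0.     0.0002 0.0006]
[[-0.0091, 0.0083], [-0.0085, 0.009], [-0.0078, 0.0096], [-0.007, 0.0102], [-0.0062, 0.0107], [-0.0053, 0.0111], [-0.0045, 0.0115], [-0.0036, 0.0118], [-0.0027, 0.012], [-0.0017, 0.0122], [-0.0008, 0.0123], [0.0002, 0.0123]]
[[-0.0069, 0.0061], [-0.0065, 0.0065], [-0.0062, 0.0069], [-0.0057, 0.0072], [-0.0053, 0.0076], [-0.0049, 0.0079], [-0.0044, 0.0081], [-0.0039, 0.0084], [-0.0034, 0.0086], [-0.0029, 0.0088], [-0.0024, 0.0089], [-0.0019, 0.009], [-0.0014, 0.0091], [-0.0009, 0.0092], [-0.0003, 0.0092], [0.0002, 0.0092]]
```

View pics/g1.png

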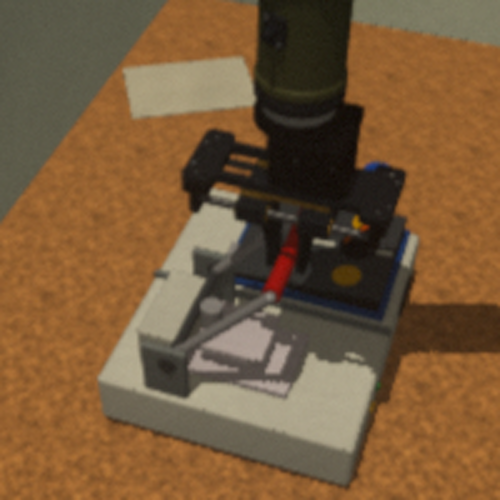

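The bar is between the fingers at about (285,262). They had only just made contact, so I let them close fully.

Emit:
play_rows(
  steps=[
    [[0, 0, 0, 0, 0, 0, 0.01], [0, 0, 0, 0, 0, 0, 0.01], [0, 0, 0, 0, 0, 0, 0.01], [0, 0, 0, 0, 0, 0, 0.01]],
  ],
)

```text
time_s: 5.45
tool_pos: [0.5352, 0.0493, 0.237]
tool_rot: [-179.8, 0.1, 88.6]
force: [-5.2, -0.3, 4.6]
grip_width: 0.0169
grasp_force: 35.0
```

Emit:
play_rows(
  steps=[
    [[0, -0.0069, 0.0061, 0, 0, 0, 0.01], [0, -0.0065, 0.0065, 0, 0, 0, 0.01], [0, -0.0062, 0.0069, 0, 0, 0, 0.01], [0, -0.0057, 0.0072, 0, 0, 0, 0.01], [0, -0.0053, 0.0076, 0, 0, 0, 0.01], [0, -0.0049, 0.0079, 0, 0, 0, 0.01], [0, -0.0044, 0.0081, 0, 0, 0, 0.01], [0, -0.0039, 0.0084, 0, 0, 0, 0.01]],
  ],
)

```text
time_s: 6.25
tool_pos: [0.4937, 0.0504, 0.1799]
tool_rot: [179.8, 0.1, 88.5]
force: [-3.9, 0.1, 11.2]
grip_width: 0.0169
grasp_force: 35.1
```

Emit:
play_rows(
  steps=[
    [[0, -0.0034, 0.0086, 0, 0, 0, 0.01], [0, -0.0029, 0.0088, 0, 0, 0, 0.01], [0, -0.0024, 0.0089, 0, 0, 0, 0.01], [0, -0.0019, 0.009, 0, 0, 0, 0.01], [0, -0.0014, 0.0091, 0, 0, 0, 0.01], [0, -0.0009, 0.0092, 0, 0, 0, 0.01], [0, 0, 0.006, 0, 0, 0, 0.01], [0, 0, 0, 0, 0, 0, 0.01]],
  ],
)

```text
time_s: 7.05
tool_pos: [0.4783, 0.0508, 0.1183]
tool_rot: [-179.8, 0.1, 88.6]
force: [-7.3, -0.1, 9.0]
grip_width: 0.0165
grasp_force: 34.1
```

Emit:
play_rows(
  steps=[
    [[0, 0, 0.003, 0, 0, 0, 0.01], [0, 0, 0, 0, 0, 0, 0.01], [0, 0, 0, 0, 0, 0, 0.01]],
  ],
)

```text
time_s: 7.35
tool_pos: [0.4781, 0.0508, 0.1157]
tool_rot: [-179.8, 0.1, 88.6]
force: [-7.2, 0.2, 8.8]
grip_width: 0.0168
grasp_force: 34.1
```

Emit:
play_rows(
  steps=[
    [[0, 0, 0.002, 0, 0, 0, 0.01], [0, 0, 0, 0, 0, 0, 0.01], [0, 0, 0, 0, 0, 0, 0.01]],
  ],
)

```text
time_s: 7.65
tool_pos: [0.4781, 0.0508, 0.1137]
tool_rot: [-179.8, 0.1, 88.6]
force: [-7.4, 0.4, 9.3]
grip_width: 0.0166
grasp_force: 34.1
```

Emit:
play_rows(
  steps=[
    [[0, 0, 0.002, 0, 0, 0, 0.01], [0, 0, 0, 0, 0, 0, 0.01], [0, 0, 0, 0, 0, 0, 0.01]],
  ],
)

```text
time_s: 7.95
tool_pos: [0.478, 0.0508, 0.1117]
tool_rot: [-179.8, 0.1, 88.6]
force: [-7.8, -0.5, 8.0]
grip_width: 0.0167
grasp_force: 34.0
```

Emit:
play_rows(
  steps=[
    [[0, 0, 0.002, 0, 0, 0, 0.01], [0, 0, 0, 0, 0, 0, 0.01], [0, 0, 0, 0, 0, 0, 0.01]],
  ],
)

```text
time_s: 8.25
tool_pos: [0.478, 0.0508, 0.1096]
tool_rot: [-179.8, 0.1, 88.6]
force: [-7.7, 0.1, 9.1]
grip_width: 0.0169
grasp_force: 34.0
```

Emit:
play_rows(
  steps=[
    [[0, 0, 0.002, 0, 0, 0, 0.01], [0, 0, 0, 0, 0, 0, 0.01], [0, 0, 0, 0, 0, 0, 0.01]],
  ],
)

```text
time_s: 8.55
tool_pos: [0.478, 0.0509, 0.1076]
tool_rot: [-179.8, 0.1, 88.6]
force: [-8.0, -0.6, 8.9]
grip_width: 0.0167
grasp_force: 34.0
```

```bash
python3 - <<'E'
from h import *
r=read_camera('side');cv2.imwrite('pics/g2.png',cv2.resize(r['frame'][130:290,240:400,::-1],None,fx=3.5,fy=3.5,interpolation=cv2.INTER_CUBIC))
delta((0.536,0.05,0.236),88.5)
for x in blobs(r,-15,8,BS): print(x[0],x[1])
print(proj(r,np.array([.479,.05,.130])),proj(r,np.array([.479,.05,.137])))
E
```

```text
t 8.6 pos [0.4779 0.0509 0.1076] rot [-1.7975e+02  7.0000e-02  8.8570e+01] F [-8.6 -0.8  9.4] w 0.0168 gf 34.0 q [ 38.   7. -49. 113.   6.  63. -15.]
shift [ 0.0004  0.0575 -0.1286] turn [-0.0044  0.0012  0.0012]
[351.90909091 225.84090909] [347 214  11  24 132]
[354.31253133 218.67201382] [354.54393777 216.92560793]
```

View pics/g2.png

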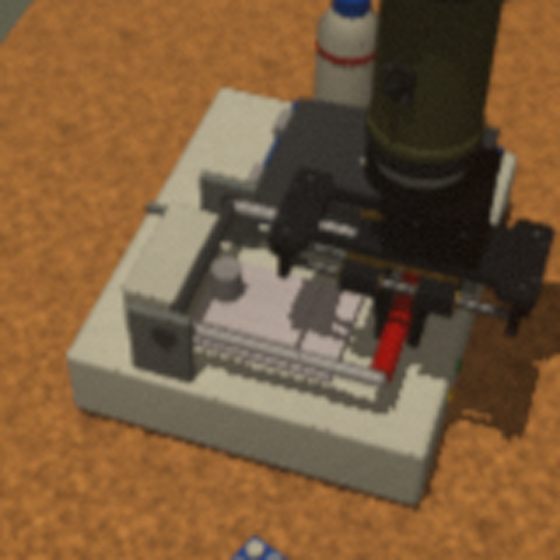

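The lever is nearly level, with the red bar's near end at crop (385,365). I keep inching down until the stop is felt.

Emit:
play_rows(
  steps=[
    [[0, 0, 0.002, 0, 0, 0, 0.01], [0, 0, 0, 0, 0, 0, 0.01], [0, 0, 0, 0, 0, 0, 0.01]],
  ],
)

```text
time_s: 8.9
tool_pos: [0.4779, 0.0509, 0.1063]
tool_rot: [-179.7, 0.1, 88.6]
force: [-10.0, -0.1, 14.9]
grip_width: 0.0166
grasp_force: 33.6
```

Emit:
play_rows(
  steps=[
    [[0, 0, 0.002, 0, 0, 0, 0.01], [0, 0, 0, 0, 0, 0, 0.01], [0, 0, 0, 0, 0, 0, 0.01]],
  ],
)

```text
time_s: 9.2
tool_pos: [0.478, 0.0508, 0.1055]
tool_rot: [-179.7, 0.1, 88.6]
force: [-13.8, -0.8, 25.0]
grip_width: 0.017
grasp_force: 32.8
```

```bash
python3 - <<'E'
from h import *
r=read_camera('side')
delta((0.536,0.05,0.236),88.5)
for x in blobs(r,-15,8,BS): print(x[0],x[1])
for a in (0,2,4):
    a=np.radians(a);X=.639-.16*np.cos(a);z=.130+.16*np.sin(a)
    print([proj(r,np.array([X+.0015,.05+d,z])).round(1) for d in(.0,.057)])
E
```

```text
t 9.25 pos [0.4779 0.0508 0.1055] rot [-1.7971e+02  1.5000e-01  8.8570e+01] F [-14.3  -0.9  25.2] w 0.0169 gf 32.8 q [ 37.   7. -49. 113.   6.  63. -16.]
shift [ 0.0003  0.0574 -0.1308] turn [-0.0051  0.0026  0.0011]
[357.         210.16666667] [356 209   3   3   6]
[351.6962963  226.26666667] [346 215  11  23 135]
[array([353.8, 218.5]), array([348.5, 234.9])]
[array([353.9, 217.1]), array([348.7, 233.5])]
[array([354. , 215.7]), array([348.7, 232.1])]
```

The stop is reached: the force rose from 9 N to 25 N and the tool stalled with the lever level. Now I ease it up.

Emit:
play_rows(
  steps=[
    [[0, 0, -0.003, 0, 0, 0, 0.01], [0, 0.0001, -0.0058, 0, 0, 0, 0.01], [0, 0.0003, -0.0058, 0, 0, 0, 0.01], [0, 0.0005, -0.0058, 0, 0, 0, 0.01], [0, 0.0007, -0.0058, 0, 0, 0, 0.01], [0, 0.0009, -0.0057, 0, 0, 0, 0.01], [0, 0.0012, -0.0057, 0, 0, 0, 0.01], [0, 0.0014, -0.0057, 0, 0, 0, 0.01], [0, 0.0016, -0.0056, 0, 0, 0, 0.01]],
  ],
)

```text
time_s: 10.15
tool_pos: [0.4854, 0.0507, 0.1525]
tool_rot: [-179.8, 0.0, 88.6]
force: [-4.8, -0.3, 4.9]
grip_width: 0.0158
grasp_force: 34.4
```

Emit:
play_rows(
  steps=[
    [[0, 0.0018, -0.0055, 0, 0, 0, 0.01], [0, 0.002, -0.0055, 0, 0, 0, 0.01], [0, 0.0022, -0.0054, 0, 0, 0, 0.01], [0, 0.0024, -0.0053, 0, 0, 0, 0.01], [0, 0.0026, -0.0052, 0, 0, 0, 0.01], [0, 0.0027, -0.0051, 0, 0, 0, 0.01], [0, 0.0029, -0.005, 0, 0, 0, 0.01], [0, 0.0031, -0.0049, 0, 0, 0, 0.01]],
  ],
)

```text
time_s: 10.95
tool_pos: [0.5079, 0.05, 0.1945]
tool_rot: [179.8, -0.0, 88.5]
force: [4.5, 1.1, -2.5]
grip_width: 0.0154
grasp_force: 35.1
```

Emit:
play_rows(
  steps=[
    [[0, 0.0033, -0.0048, 0, 0, 0, 0.01], [0, 0.0035, -0.0047, 0, 0, 0, 0.01], [0, 0.0036, -0.0046, 0, 0, 0, 0.01], [0, 0.0038, -0.0044, 0, 0, 0, 0.01], [0, 0.0039, -0.0043, 0, 0, 0, 0.01], [0, 0.0041, -0.0041, 0, 0, 0, 0.01], [0, 0.0042, -0.004, 0, 0, 0, 0.01], [0, 0, 0, 0, 0, 0, 0.01]],
  ],
)

```text
time_s: 11.75
tool_pos: [0.535, 0.0491, 0.2236]
tool_rot: [179.8, -0.1, 88.5]
force: [9.8, 2.1, -10.7]
grip_width: 0.0158
grasp_force: 35.3
```

```bash
python3 - <<'E'
from h import *
r=read_camera('side')
for x in blobs(r,-15,8,BS): print(x[0],x[1], x[2][:,0].min(), x[2][:,1].max())
r0=cv2.imread('pics/side0.png')[:,:,::-1]
for x in blobs({'frame':np.ascontiguousarray(r0)},-15,8,BS): print(x[0],x[1], x[2][:,0].min(), x[2][:,1].max())
for a in (50,48,46,44):
    a=np.radians(a);X=.639-.16*np.cos(a);z=.130+.16*np.sin(a)
    print([proj(r,np.array([X+.0015,.05+d,z])).round(1) for d in(.0,.057)])
E
```

```text
[332.43037975 187.26582278] [326 174  13  26 158] 326 199
[335.86281588 179.61732852] [326 161  21  38 277] 326 198
[array([335. , 179.9]), array([328.5, 196. ])]
[array([336.6, 181.4]), array([330.2, 197.5])]
[array([338.2, 182.9]), array([331.8, 199.1])]
[array([339.6, 184.4]), array([333.4, 200.6])]
```

Emit:
play_rows(
  steps=[
    [[0, 0.002, 0, 0, 0, 0, 0.01], [0, 0.002, 0, 0, 0, 0, 0.01], [0, 0, 0, 0, 0, 0, 0.01], [0, 0, 0, 0, 0, 0, 0.01]],
  ],
)

```text
time_s: 12.2
tool_pos: [0.5352, 0.049, 0.2239]
tool_rot: [-179.8, 0.0, 88.5]
force: [-4.1, 0.9, -5.8]
grip_width: 0.0151
grasp_force: 35.2
```

Emit:
play_rows(
  steps=[
    [[0, 0.001, -0.001, 0, 0, 0, 0.01], [0, 0.001, -0.001, 0, 0, 0, 0.01], [0, 0, 0, 0, 0, 0, 0.01], [0, 0, 0, 0, 0, 0, 0.01]],
  ],
)

```text
time_s: 12.6
tool_pos: [0.5353, 0.049, 0.2242]
tool_rot: [-179.5, 0.0, 88.6]
force: [-6.8, 0.5, -11.8]
grip_width: 0.0154
grasp_force: 35.4
```

```bash
python3 - <<'E'
from h import *
r=read_camera('side')
for x in blobs(r,-15,8,BS): print(x[0],x[1], x[2][:,0].min(), x[2][:,1].max())
E
```

```text
[332.08387097 187.30322581] [325 174  13  25 155] 325 198
```

The upper stop is felt, and the bar's image position matches its rest position. I release and go up.

Emit:
play_rows(
  steps=[
    [[0, 0, 0, 0, 0, 0, 0.06], [0, 0, 0, 0, 0, 0, 0.06], [0, 0, 0, 0, 0, 0, 0.06], [0, 0, 0, 0, 0, 0, 0.06], [0, 0, 0, 0, 0, 0, 0.06], [0, 0, -0.02, 0, 0, 0, 0.06], [0, 0, -0.03, 0, 0, 0, 0.06], [0, 0, -0.03, 0, 0, 0, 0.06], [0, 0, -0.03, 0, 0, 0, 0.06]],
  ],
)

```text
time_s: 13.55
tool_pos: [0.539, 0.0491, 0.3387]
tool_rot: [179.9, 0.0, 88.5]
force: [-0.1, -0.8, -0.1]
grip_width: 0.0597
grasp_force: 0.0
```

```bash
python3 - <<'E'
from h import *
r=read_camera('side')
for x in blobs(r,-15,8,BS): print(x[0],x[1], x[2][:,0].min(), x[2][:,1].max())
delta((0.4965,-0.129,0.25),56.5)
E
```

```text
[335.52651515 180.57575758] [325 162  21  38 264] 325 199
t 13.6 pos [0.5411 0.0496 0.3439] rot [1.7947e+02 1.0000e-02 8.8520e+01] F [1.9 1.5 3.1] w 0.0597 gf 0.0 q [ 37.   7. -49.  86.   5.  89. -13.]
shift [-0.1797 -0.0408  0.0935] turn [ 0.0091 -0.0025  0.5589]
```

Emit:
play_rows(
  steps=[
    [[-0.03, -0.007, 0, 0, 0, 0, 0.05], [-0.03, -0.007, 0, 0, 0, 0, 0.05], [-0.03, -0.007, 0, 0, 0, 0, 0.05], [-0.03, -0.007, 0, 0, 0, 0, 0.05], [-0.03, -0.007, 0, 0, 0, 0, 0.05], [-0.03, -0.006, 0, 0, 0, 0, 0.05], [0, 0, 0.02, 0, 0, 0.135, 0.05], [0, 0, 0.02, 0, 0, 0.135, 0.05], [0, 0, 0.02, 0, 0, 0.135, 0.05], [0, 0, 0.02, 0, 0, 0.135, 0.05], [0, 0, 0, 0, 0, 0, 0.05], [0, 0, 0, 0, 0, 0, 0.05]],
  ],
)

```text
time_s: 14.8
tool_pos: [0.4934, -0.1298, 0.2576]
tool_rot: [180.0, -0.0, 57.8]
force: [0.2, 0.9, -0.1]
grip_width: 0.05
grasp_force: 0.0
```

```bash
python3 - <<'E'
from h import *
delta((0.4965,-0.129,0.119),57.9)
E
```

```text
t 14.8 pos [ 0.4934 -0.1298  0.2576] rot [179.96  -0.    57.79] F [ 0.2  0.9 -0.1] w 0.05 gf 0.0 q [ 50.   2. -39.  98.   1.  80. -21.]
shift [0.0024 0.0021 0.1386] turn [ 0.0008 -0.0001 -0.0019]
```

Descend (with a last stretch slowly) and pinch gently.

Emit:
play_rows(
  steps=[
    [[0.0024, 0.002, 0.025, 0, 0, 0, 0.05], [0, 0, 0.025, 0, 0, 0, 0.05], [0, 0, 0.025, 0, 0, 0, 0.05], [0, 0, 0.025, 0, 0, 0, 0.05], [0, 0, 0.02, 0, 0, 0, 0.05], [0, 0, 0.01, 0, 0, 0, 0.05], [0, 0, 0.008, 0, 0, 0, 0.05], [0, 0, 0, 0, 0, 0, 0.05]],
  ],
)

```text
time_s: 15.6
tool_pos: [0.4962, -0.1289, 0.1191]
tool_rot: [180.0, -0.0, 57.6]
force: [0.2, -0.2, 0.3]
grip_width: 0.0499
grasp_force: 0.0
```

Emit:
play_rows(
  steps=[
    [[0, 0, 0, 0, 0, 0, 0.03], [0, 0, 0, 0, 0, 0, 0.03], [0, 0, 0, 0, 0, 0, 0.02], [0, 0, 0, 0, 0, 0, 0.02], [0, 0, 0, 0, 0, 0, 0.016], [0, 0, 0, 0, 0, 0, 0.005], [0, 0, 0, 0, 0, 0, 0.005], [0, 0, 0, 0, 0, 0, 0.005], [0, 0, 0, 0, 0, 0, 0.005], [0, 0, 0, 0, 0, 0, 0.005]],
  ],
  force=15,
)

```text
time_s: 16.6
tool_pos: [0.4964, -0.1291, 0.1191]
tool_rot: [179.9, -0.0, 57.6]
force: [2.3, -1.8, -1.0]
grip_width: 0.0134
grasp_force: 15.0
```

```bash
python3 - <<'E'
from h import *
delta((0.4965,-0.129,0.119),-1.45)
r=read_camera('side');cv2.imwrite('pics/g3.png',cv2.resize(r['frame'][100:240,270:430,::-1],None,fx=4,fy=4,interpolation=cv2.INTER_CUBIC))
E
```

```text
t 16.6 pos [ 0.4964 -0.1291  0.1191] rot [ 1.7994e+02 -1.0000e-02  5.7590e+01] F [ 2.3 -1.8 -1. ] w 0.0134 gf 15.0 q [ 48.   9. -39. 109.   7.  64. -26.]
shift [0.0001 0.     0.0001] turn [ 9.0000e-04 -7.0000e-04  1.0305e+00]
```

View pics/g3.png

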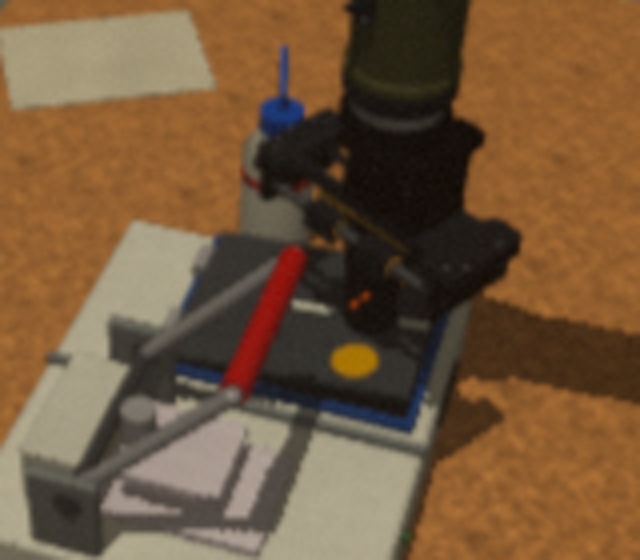

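The fingers hold the wing (13.4 mm, orange visible at (360,298)), and the lever is at rest. Now turn clockwise 59°.

Emit:
play_rows(
  steps=[
    [[0, 0, 0, 0, 0, 0.1, 0.005], [0, 0, 0, 0, 0, 0.1, 0.005], [0, 0, 0, 0, 0, 0.1, 0.005], [0, 0, 0, 0, 0, 0.1, 0.005], [0, 0, 0, 0, 0, 0.1, 0.005], [0, 0, 0, 0, 0, 0.1, 0.005], [0, 0, 0, 0, 0, 0.1, 0.005], [0, 0, 0, 0, 0, 0.1, 0.005], [0, 0, 0, 0, 0, 0.1, 0.005], [0, 0, 0, 0, 0, 0.1, 0.005], [0, 0, 0, 0, 0, 0.0305, 0.005], [0, 0, 0, 0, 0, 0, 0.005]],
  ],
)

```text
time_s: 17.85
tool_pos: [0.497, -0.1303, 0.1193]
tool_rot: [179.9, -0.1, -1.5]
force: [4.5, -4.4, -2.1]
grip_width: 0.0128
grasp_force: 15.0
```

```bash
python3 - <<'E'
from h import *
delta((0.4965,-0.129,0.119),-1.45)
E
```

```text
t 17.85 pos [ 0.497  -0.1303  0.1193] rot [ 1.7988e+02 -1.5000e-01 -1.5200e+00] F [ 4.5 -4.4 -2.1] w 0.0128 gf 15.0 q [ 43.   9. -34. 109.   5.  64. -84.]
shift [-0.0005 -0.0013  0.0003] turn [ 0.0022 -0.0025 -0.0012]
```

Emit:
play_rows(
  steps=[
    [[0, 0, 0, 0, 0, 0, 0.02], [0, 0, 0, 0, 0, 0, 0.03], [0, 0, 0, 0, 0, 0, 0.04], [0, 0, 0, 0, 0, 0, 0.04], [0, 0, -0.02, 0, 0, 0, 0.04], [0, 0, -0.04, 0, 0, 0, 0.04], [0, 0, -0.04, 0, 0, 0, 0.04], [0, 0.03, -0.04, 0, 0, 0, 0.0], [0, 0.04, 0, 0, 0, 0, 0.0], [0, 0.04, 0, 0, 0, 0, 0.0], [0, 0.04, 0, 0, 0, 0, 0.0], [0, 0.03, 0, 0, 0, 0, 0.0]],
  ],
)

```text
time_s: 19.05
tool_pos: [0.4905, -0.3115, 0.2587]
tool_rot: [180.0, 0.0, -1.6]
force: [-0.5, -0.1, 0.1]
grip_width: 0.0078
grasp_force: 0.0
```

```bash
cat > m.py <<'E'
from h import *
T=read_camera('top')
for c,s,p in blobs(T,14,33,(345,200,412,275)):
    if s[4]>200: continue
    p=p.astype(float);w,v=np.linalg.eigh(np.cov(p.T));m=p.mean(0)
    a,b=[atz(T,m+q*8*v[:,1],.141) for q in(1,-1)];d=a-b;print('slot',s,np.degrees(np.arctan2(d[1],d[0])))
# white marks: bright low-sat on cover
f=T['frame'].astype(int);k=np.zeros(f.shape[:2],np.uint8);k[220:266,366:392]=(f.min(2)[220:266,366:392]>95)
n,l,s,c=cv2.connectedComponentsWithStats(k)
for i in range(1,n):
    if s[i][4]>5: print('mark',s[i],c[i],atz(T,c[i],.107))
for c,s,p in blobs(T,34,55,(345,200,412,275)):print('yel',c,s,atz(T,c,.109).round(4))
cv2.imwrite('pics/t%d.png'%(10*get_obs()['time_s']),cv2.resize(T['frame'][180:280,300:460,::-1],None,fx=5,fy=5,interpolation=cv2.INTER_CUBIC))
delta((0.4935,-0.179,0.13),-1.45)
E
python3 m.py; ls pics
```

```text
slot [378 238   4  17  65] 179.13587579873743
slot [345 274  14   1  14] -88.59042896606022
mark [377 225   4  13  48] [378.4375     231.22916667] [ 0.53821891 -0.13028183  0.107     ]
mark [377 256   4   9  33] [378.45454545 259.87878788] [ 0.46229093 -0.12948002  0.107     ]
yel [359.65986395 246.45578231] [353 240  14  14 147] [ 0.4961 -0.0797  0.109 ]
yel [396.77027027 248.2972973 ] [390 242  14  14 148] [ 0.4937 -0.178   0.109 ]
t 19.1 pos [ 0.489  -0.3173  0.258 ] rot [ 1.7982e+02  8.0000e-02 -1.9400e+00] F [-2.  -4.7 -0.4] w 0.0048 gf 0.0 q [ 53.  11. -26.  89.   5.  81. -65.]
shift [-0.     -0.1388  0.1276] turn [ 0.0032  0.0014 -0.0085]
g1.png
g2.png
g3.png
sc.png
side0.png
t191.png
tc.png
top0.png
```

View pics/t191.png

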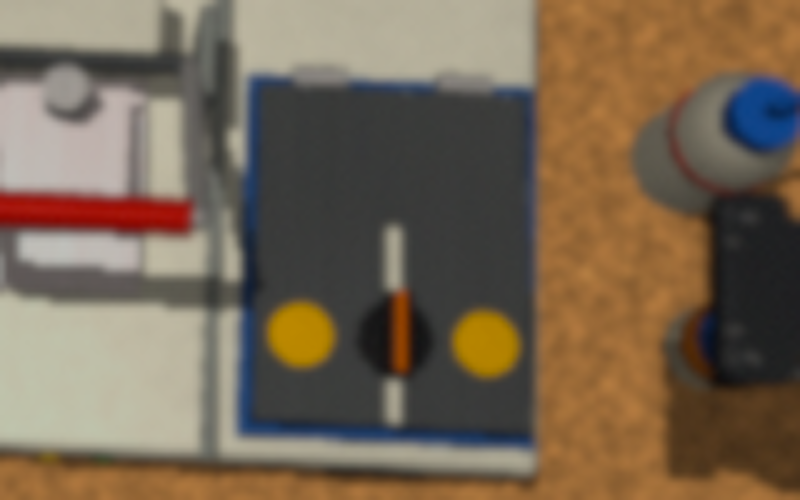

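The orange slot (402,333) is in line with the white marks (394,255) and (394,402). I press the right-hand spot with closed fingers.

Emit:
play_rows(
  steps=[
    [[0, -0.035, 0, 0, 0, 0, 0], [0, -0.035, 0, 0, 0, 0, 0], [0, -0.035, 0, 0, 0, 0, 0], [0, -0.034, 0, 0, 0, 0, 0], [0, 0, 0.03, 0, 0, -0.0085, 0], [0, 0, 0.03, 0, 0, 0, 0], [0, 0, 0.03, 0, 0, 0, 0], [0, 0, 0.03, 0, 0, 0, 0], [0, 0, 0.01, 0, 0, 0, 0], [0, 0, 0, 0, 0, 0, 0]],
  ],
)

```text
time_s: 20.1
tool_pos: [0.4939, -0.1691, 0.1277]
tool_rot: [-179.9, 0.2, -0.9]
force: [-0.2, -0.1, 0.7]
grip_width: 0.0005
grasp_force: 0.0
```

```bash
python3 - <<'E'
from h import *
delta((0.4935,-0.179,0.097),-1.45)
E
```

```text
t 20.1 pos [ 0.4939 -0.1691  0.1277] rot [-1.7991e+02  1.7000e-01 -9.3000e-01] F [-0.2 -0.1  0.7] w 0.0005 gf 0.0 q [ 46.   9. -32. 107.   5.  66. -79.]
shift [-0.0001  0.0099  0.0307] turn [-0.0015  0.003   0.009 ]
```

Emit:
play_rows(
  steps=[
    [[0, 0.01, 0, 0, 0, 0.009, 0], [0, 0, 0.01, 0, 0, 0, 0], [0, 0, 0.006, 0, 0, 0, 0], [0, 0, 0.004, 0, 0, 0, 0], [0, 0, 0.003, 0, 0, 0, 0], [0, 0, 0.003, 0, 0, 0, 0], [0, 0, 0.003, 0, 0, 0, 0], [0, 0, 0.002, 0, 0, 0, 0], [0, 0, 0, 0, 0, 0, 0], [0, 0, 0, 0, 0, 0, 0]],
  ],
)

```text
time_s: 21.1
tool_pos: [0.4937, -0.18, 0.0991]
tool_rot: [179.9, 0.2, -1.5]
force: [-6.9, 0.8, 10.6]
grip_width: 0.0004
grasp_force: 5.7
```

Emit:
play_rows(
  steps=[
    [[0, 0, 0.002, 0, 0, 0, 0], [0, 0, 0, 0, 0, 0, 0], [0, 0, 0, 0, 0, 0, 0]],
  ],
)

```text
time_s: 21.4
tool_pos: [0.4936, -0.18, 0.0974]
tool_rot: [179.9, 0.2, -1.5]
force: [-7.0, 1.1, 12.4]
grip_width: 0.0001
grasp_force: 6.4
```

Emit:
play_rows(
  steps=[
    [[0, 0, 0.002, 0, 0, 0, 0], [0, 0, 0, 0, 0, 0, 0], [0, 0, 0, 0, 0, 0, 0]],
  ],
)

```text
time_s: 21.7
tool_pos: [0.4936, -0.1801, 0.0971]
tool_rot: [179.9, 0.2, -1.5]
force: [-11.7, 1.9, 23.9]
grip_width: 0.0006
grasp_force: 12.1
```

Emit:
play_rows(
  steps=[
    [[0, 0, 0.001, 0, 0, 0, 0], [0, 0, 0, 0, 0, 0, 0], [0, 0, 0, 0, 0, 0, 0]],
  ],
)

```text
time_s: 22.0
tool_pos: [0.4936, -0.1801, 0.097]
tool_rot: [179.9, 0.2, -1.5]
force: [-13.5, 2.7, 29.7]
grip_width: 0.0006
grasp_force: 14.9
```

Emit:
play_rows(
  steps=[
    [[0, 0, -0.0005, 0, 0, 0, 0], [0, 0, 0, 0, 0, 0, 0], [0, 0, 0, 0, 0, 0, 0], [0, 0, 0, 0, 0, 0, 0], [0, 0, 0, 0, 0, 0, 0]],
  ],
)

```text
time_s: 22.5
tool_pos: [0.4936, -0.1801, 0.097]
tool_rot: [179.9, 0.2, -1.5]
force: [-13.5, 2.7, 27.2]
grip_width: 0.0006
grasp_force: 13.4
```

```bash
python3 - <<'E'
from h import *
delta((0.4935,-0.179,0.097),-1.45)
r=read_camera('side');t=read_camera('top')
a=r['frame'][120:240,270:430,::-1];b=t['frame'][180:280,300:460,::-1]
cv2.imwrite('pics/end.png',cv2.resize(np.vstack([a,b]),None,fx=2.7,fy=2.7,interpolation=cv2.INTER_CUBIC))
for x in blobs(r,-15,8,BS): print(x[0],x[1])
E
```

```text
t 22.5 pos [ 0.4936 -0.1801  0.097 ] rot [179.88   0.2   -1.48] F [-13.5   2.7  27.2] w 0.0006 gf 13.4 q [ 46.  12. -31. 108.   7.  62. -80.]
shift [-0.0001 -0.0011  0.    ] turn [ 0.0021  0.0034 -0.0005]
[335.95167286 179.46840149] [326 162  21  37 269]
```

View pics/end.png

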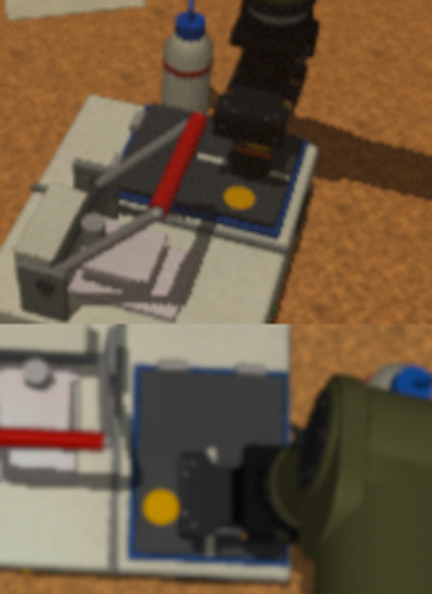

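The cover is flush: the height is 97 mm, the stop is firm, and the blue frame is even all round. The lever is at rest, the fastener is untouched and the bottle is in place.

```bash
python3 -c "
from cell import sign_off
print(sign_off())"
```

```text
the job is handed in; nothing more can be done
None
```

The job is handed in: lever pulled to its stop and eased back up, fastener lined up to within about 2° in the last clear view before pressing, and cover held flush at about 27 N, with 22.5 s of the 64 s used.

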